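# Hold the billet rack's gate ajar for a keeper repair

### The arm

A 6-joint arm with a two-finger parallel gripper is mounted at the origin on a cart in front of the work surface, level with it; the furniture and walls round the work are solid. World frame = base frame: x ahead of the robot, y to its left, z up, the work surface at z = 0. Lengths are in m, angles in degrees, forces in N, time in s.
With the tool pointing down it reaches from about 0.4 to 0.825 m from the base axis. Payload 7 kg.
Tool frame: the origin (TCP) lies at the very end of the fingers, on their centre line; the grasp point (between the pads) lies 19 mm behind it; z points along the fingers, y is the direction in which the jaws open and shut (so a half turn about z gives the same grasp; the last joint's range is limited). The gripper opens to 88 mm and grips with 3 to 60 N. Pads are 19 mm wide; open, the fingers measure 130 mm over their backs; the gripper's body (78 mm by 193 mm) begins 47 mm behind the grasp point.
Start: joints at [83.199, 20.546, 0.682, 0, -70.136, -16.507], TCP at [0.267, 0.62, 0.227] pointing down, gripper open.
Joint ranges: [-176.03, 176.03], [-82.01, 121.73], [-58.28, 71.71], [-173.87, 95.51], [-174.79, -0.11], [-173.66, 173.66]. Speed limits (degrees/s): [136.94, 136.94, 172.46, 180, 180, 180].

### API

Orientations are given as [roll, pitch, yaw] about the fixed x, y, z axes, in that order (R = Rz(yaw) Ry(pitch) Rx(roll)).
In Python, from plant import ctrl, snapshot, workorder gives the robot as it stands. The module is installed in compiled form; this text tells all that it offers.
- The arm moves only by the shell command python3 -m creep 'ROWS'. ROWS is JSON, a list of rows, each a list of 5 numbers: the shift along the tool's x, y, z scaled (see below), then the turn about the tool's z scaled (see below), then the finger opening in mm, from 0 to 87.6. A call has exactly 8 rows; each row is the pose to reach, as a shift and turn from the pose commanded when the call began, along the tool's axes at that moment, turning the shorter way round; what a row does not reach only later rows make up. The controller multiplies each number of a shift by 0.1 m and each number of a turn by 180 degrees. A row lasts 1/12 s, in which the tool goes at most 41.7 mm and 7.16 degrees, less where a joint would pass 70% of its speed; a pose out of reach is approached as far as the arm can. A call with a number of a shift or a turn outside -1 to 1 is refused whole. A call with a gripper value outside its range is refused whole. The fingers move at their own pace and stop on an object; the grip force is fixed at half the most. Time passes only in rows, so rows that repeat a pose let the fingers close, or fill a call up. It gives the time, the measured TCP pose, the force and the opening at its end, in the units of the state.
- ctrl.get_obs(): the state, without advancing time (a new reading comes with each control period).
- snapshot(name): name is "side" or "top" or "wrist"; returns a dict with "img" (384x512x3 uint8, blue, green, red), "camera_matrix" (3x3 intrinsics, pixels), "xyz" and "rotation" of the camera in the world. Camera axes: x right, y up, looking along -z (the intrinsics and any distortion apply to the point x, -y, -z); pixel columns grow to the right and rows downward; lengths in m; the calibration is good to about 2 mm. A picture is of the moment at which its call begins. There is no depth.
- workorder.close_job(): hands the job in, once; it reports no verdict.
The state is a dict: "clock": time; "joint_pos": joint angles; "qvel": joint speeds; "tau": joint torques, N m; "tool_pos": TCP position; "orientation": TCP orientation; "force": force on the tool from outside, world axes, zero at the start; "moment": the same for the moment, N m; "opening": finger opening in m.
Only numpy, scipy, OpenCV 4.12 (cv2) and the standard library are available. Lean on these libraries where they do the work, as an engineer would, in place of code of your own. Each camera call takes 0.05 s, during which the arm holds its last target.

### The job

I have to straighten the bent keeper on the billet rack, so I need its gate held ajar. First lay the retaining bar across the rack's two side plates, down in their slots just behind the gate, and let go of it, so that the billets cannot roll out. Then draw the sagging bolt by its knob, lifting it over the hump of the bent keeper as you pull, swing the gate about 30 degrees open against its closing spring, and finish holding the gate there in the fingers: do not let go of it, and leave the things lying about where they are.

Things in the scene. Friction and masses are not known exactly. Their poses are not given: they have to be found in the camera images.
- rack: Grey billet rack, fixed, 216 deep (x) x 236 wide (y) mm; origin at the worktop under its middle, x axis pointing away from the gate (gate at its -x side), z up. Side plates 10 thick at y = -80..-70 and 70..80. Shut gate fills x = -92..-80, y = -80..80, top 90 high. Hinge post y = 90..112, 98 high; keeper post y = -118..-84, 112 high. The floor slopes 6 degrees down to the gate.
- bar_seat (a point): Middle of the retaining bar's seat, rack axes: halfway between the side plates' two slots, at their floors (48 above the worktop). The slots are 26 wide along x, open to the top, front edge 74 high, rear edge 64 high sloping back to 78. The seated bar's origin lies here, its length along y.
- bar: Retaining bar, 0.24 kg, standing on the worktop: flat aluminium bar 20 wide (x) x 210 long (y) x 12 high, with a tall steel bow handle of 10 mm round rod standing on it. Origin at the middle of its underside, z up. The handle's straight top runs along y from -22 to 22 and its axis is 72 above the underside; either way round will do.
- billet_1: Front one of three white plastic rods, 50 diameter x 130 long, 0.28 kg, lying across the rack (origin in its middle, rod along y). It leans on the gate's buffers and rolls up to 12 mm forward against the bar when the gate opens.
- billet_2: Middle billet, same shape.
- billet_3: Rear billet, same shape.
- gate_swing (a joint): Opening angle of the gate, rad: 0 shut, grows as its free (keeper) side swings towards the robot (clockwise from above), up to 1.3. A spring closes it: 0.25 Nm when shut, 0.38 Nm at 30 degrees (about 3 N at the knob). It cannot open more than about 0.06 while the bolt is in the keeper.
- gate_axis (a point): Point on the gate's vertical hinge axis, 70 above the worktop; rack position x = -94, y = 83. Its axes do not turn with the gate.
- gate: The gate: aluminium frame 12 thick, 160 wide, with a clear pane; carries the barrel bolt on its front. Origin on the hinge axis at the worktop, axes parallel to the rack's when shut, turning with the gate.
- bolt_slide (a joint): How far the bolt is drawn, m: 0 home, 0.036 fully drawn, towards the hinge (rack +y while the gate is shut). Its nose has left the keeper from 0.029 on. It rubs with about 1.5 N.
- bolt_lift (a joint): How far the sagging bolt is lifted, rad: 0 hanging (0.08 below level), 0.12 at the stop. It turns about a point 82 mm on the knob's hinge side. The 26 mm collar on its nose catches behind the keeper's hump unless lifted by 0.06 or more (5 mm at the knob; the stop comes at 9.8 mm), kept up for the first 22 mm of the draw. It falls back by its weight (about 1 N at the knob).
- bolt_knob (a point): Black knob of the bolt, on the gate's front: a 16 mm round bar, 26 long, lying along x (pointing away from the gate), with a 21 mm rim at its outer end. This point is the middle of the bar, 40 in front of the gate's face; about 70 above the worktop with the bolt hanging. Free space beside it along y: 30 mm or more at this distance from the gate.
- keeper (a point): Top of the hump of the bent keeper, 60 above the worktop, rack axes. The keeper is a 10 mm wide steel strap on the keeper post, bowed round the bolt: it reaches 33 mm from the post towards -x and up to 102 high; its lower leg is bent up to this hump.
- screwdriver: Screwdriver with red handle, 198 long, lying on the worktop; a bystander.
- spanner: Open spanner, 206 long, 6 thick, lying on the worktop; a bystander.
- timer: White bench timer, 62 x 62 x 19; a bystander.
- beaker: White beaker, 76 diameter, 88 high; a bystander.
Mind the look-alikes: they are no part of the job. Leave any blue look-alike of the billet_1 alone.

How it is judged (in metres and radians):
On the way, in this order (a step that is already met when the one before it is completed fails the run):
1. the retaining bar lies in both slots, let go, with the gate still shut (x of bar in the frame of bar_seat between -0.008 and 0.008 m and y of bar in the frame of bar_seat between -0.018 and 0.018 m and z of bar in the frame of bar_seat between -0.004 and 0.004 m and angle between the y axis of bar and the y axis of rack, either way round below 0.08 rad and angle between bar's own z axis and vertical below 0.1 rad and contact force between the fingers and bar below 0.1 N and linear speed of bar below 0.02 m/s and value of joint gate_swing below 0.12 rad), for 0.3 s.
2. the bolt is drawn clear of the keeper (value of joint bolt_slide above 0.029 m), for 0.1 s.
At the end, for the whole second after the job is handed in: The fingers hold the gate (or its bolt) with more than 1 N, still, 20 to 40 degrees open (0.35 to 0.70 rad); the retaining bar lies untouched in both slots (within 8 mm across, 18 mm along, 4 mm in height, 0.08 rad in line, 0.1 rad level) and all three billets are still behind it (x of bar in the frame of bar_seat between -0.008 and 0.008 m and y of bar in the frame of bar_seat between -0.018 and 0.018 m and z of bar in the frame of bar_seat between -0.004 and 0.004 m and angle between the y axis of bar and the y axis of rack, either way round below 0.08 rad and angle between bar's own z axis and vertical below 0.1 rad and x of each of billet_1, billet_2, billet_3 in the frame of rack above -0.045 m and value of joint gate_swing between 0.35 and 0.7 rad and velocity of joint gate_swing between -0.1 and 0.1 rad/s and contact force between the fingers and gate above 1 N and contact force between the fingers and bar below 0.1 N); the arm keeps its last pose, push and grip.
It fails at once if a billet rolls out past the bar's place (x of any of billet_1, billet_2, billet_3 in the frame of rack below -0.05 m).
It fails at once if a bystander is moved by more than 30 mm (distance of any of screwdriver, spanner, timer, beaker from where it was at the start of the episode above 0.03 m).
It also fails if it takes over 48 s, if anything falls off the work surface, if the arm or the gripper's body presses on something with over 40 N, if the wrist force passes 120 N, or if a joint passes its speed limit or range.

## Working session

There is one attempt and no reset: what is moved stays moved. The work goes in short steps, Python scripts to look and compute and a shell command to move; the robot and the scene stay as the last step left them, time stands still between calls to the robot, and variables do not carry over. Pictures are saved under pics/ and viewed, and the job is handed in when it is done.

```bash
mkdir -p pics; ls
python3 - <<'E'
from plant import ctrl, snapshot
import cv2,numpy as np
print(ctrl.get_obs())
for n in ("side","top","wrist"):
    s=snapshot(n); cv2.imwrite(f"pics/a_{n}.png",s["img"]); print(n,s["camera_matrix"],s["xyz"],s["rotation"],[k for k in s])
E
```

```text
pics
{'clock': 0.0, 'joint_pos': array([ 8.31986476e+01,  2.05920223e+01,  6.32638217e-01, -2.01658227e-02,
       -7.01354626e+01, -1.65078611e+01]), 'qvel': array([-0.02753314, -0.02598628, -0.0206809 , -0.05529222,  0.10207548,
        0.09248215]), 'tau': array([ 4.29944259e-05, -5.82723427e+01,  2.93049020e+01,  6.99758381e+00,
        7.00752513e-03, -1.61427911e-04]), 'tool_pos': array([0.26691233, 0.61944394, 0.22560729]), 'orientation': array([ 1.79903676e+02, -8.77745166e-03, -2.33160742e+01]), 'force': array([ 0.12376201,  0.39056866, -0.24830533]), 'moment': array([ 0.02545271, -0.01132256, -0.00031728]), 'opening': 0.08769033221744328}
side [[430.67519529   0.         250.71693647]
 [  0.         430.67519529 192.40065338]
 [  0.           0.           1.        ]] [ 0.0573717  -1.33219641  1.05899272] [ 53.06765374  -0.32870314 -22.48646669] ['img', 'camera_matrix', 'xyz', 'rotation']
top [[428.52195064   0.         256.90443989]
 [  0.         428.52195064 193.2506633 ]
 [  0.           0.           1.        ]] [ 0.09618822 -0.01311244  1.66193849] [  17.3323491     0.44811848 -108.36308362] ['img', 'camera_matrix', 'xyz', 'rotation']
wrist [[277.58946767   0.         256.82505673]
 [  0.         277.58946767 190.01481871]
 [  0.           0.           1.        ]] [0.33228084 0.59063846 0.38468718] [-1.53113513e+01 -9.73905876e-02 -1.13340244e+02] ['img', 'camera_matrix', 'xyz', 'rotation']
```

View pics/a_side.png

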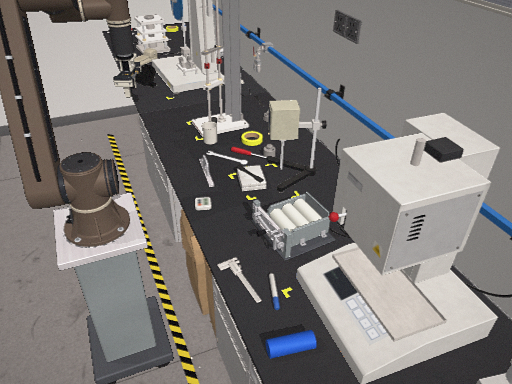

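View pics/a_top.png

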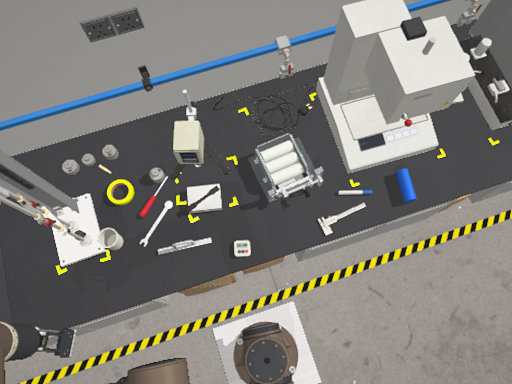

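View pics/a_wrist.png

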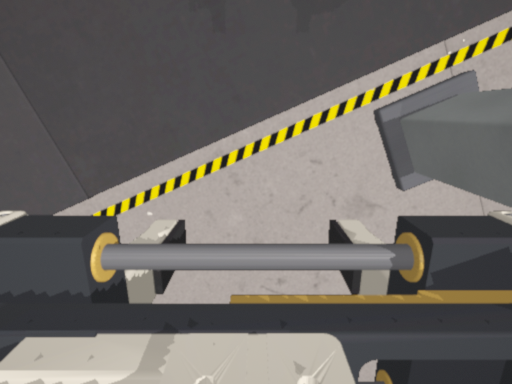

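Candidates: bar at top (185,245) with a white object; calliper at (342,218); billets at (280,160); blue look-alike at (405,185). Close crops next.

```bash
cat > h.py <<'E'
import numpy as np,cv2
from scipy.spatial.transform import Rotation as R
from plant import ctrl, snapshot
def rays(s,px):
    K=s["camera_matrix"];Rm=R.from_euler('xyz',s["rotation"],degrees=True).as_matrix()
    px=np.atleast_2d(np.array(px,float))
    d=np.c_[(px[:,0]-K[0,2])/K[0,0],-(px[:,1]-K[1,2])/K[1,1],-np.ones(len(px))]
    return np.array(s["xyz"]),d@Rm.T
def plane(s,px,z):
    o,d=rays(s,px); return o+d*((z-o[2])/d[:,2])[:,None]
def proj(s,P):
    K=s["camera_matrix"];Rm=R.from_euler('xyz',s["rotation"],degrees=True).as_matrix()
    c=(np.atleast_2d(P)-np.array(s["xyz"]))@Rm
    return np.c_[K[0,0]*c[:,0]/-c[:,2]+K[0,2],K[1,1]*c[:,1]/c[:,2]+K[1,2]]
def tri(s1,p1,s2,p2):
    o1,d1=rays(s1,p1);o2,d2=rays(s2,p2);d1=d1[0];d2=d2[0]
    t=np.linalg.lstsq(np.c_[d1,-d2],o2-o1,rcond=None)[0]
    a=o1+t[0]*d1;b=o2+t[1]*d2
    return (a+b)/2,np.linalg.norm(a-b)
def crop(s,x0,y0,x1,y1,k,name):
    im=cv2.resize(s["img"][y0:y1,x0:x1],None,fx=k,fy=k,interpolation=cv2.INTER_CUBIC);cv2.imwrite("pics/"+name,im)
E
python3 - <<'E'
from h import *
s=snapshot("top"); crop(s,140,200,260,270,6,"b_top1.png"); crop(s,240,125,335,205,7,"b_top2.png")
print(plane(s,[[185,245],[287,165]],0))
s=snapshot("side"); crop(s,180,110,280,220,5,"b_s1.png"); crop(s,240,180,350,260,7,"b_s2.png")
E
```

```text
[[ 0.48030583  0.17011772  0.        ]
 [ 0.66940112 -0.32115807  0.        ]]
```

View pics/b_top1.png

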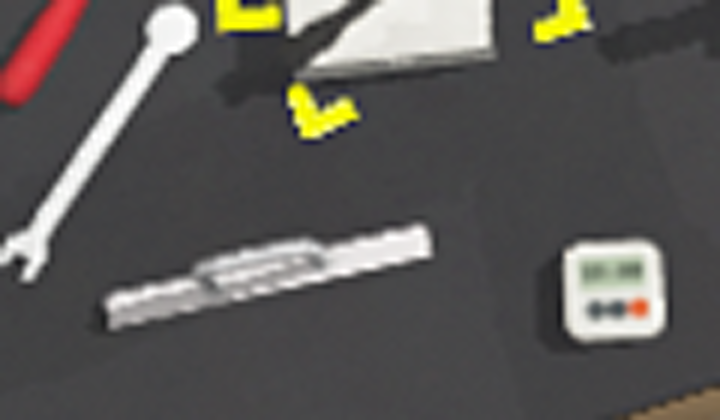

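View pics/b_top2.png

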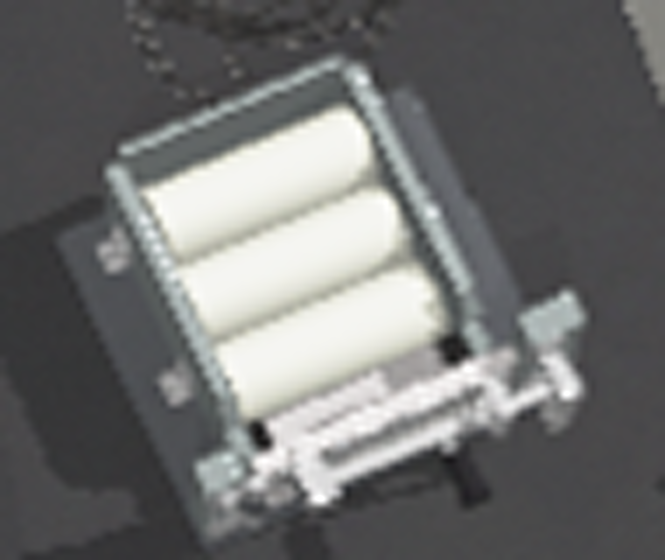

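View pics/b_s1.png

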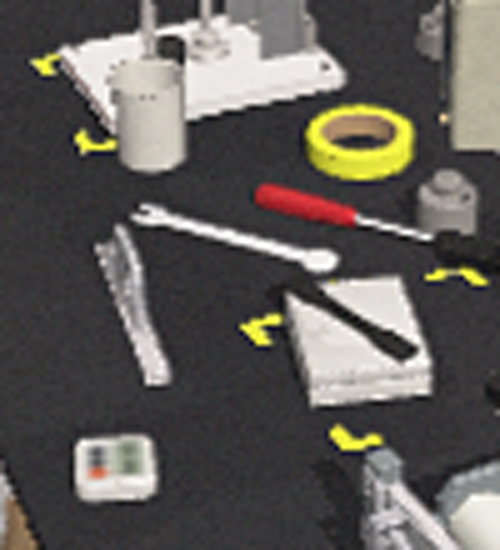

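View pics/b_s2.png

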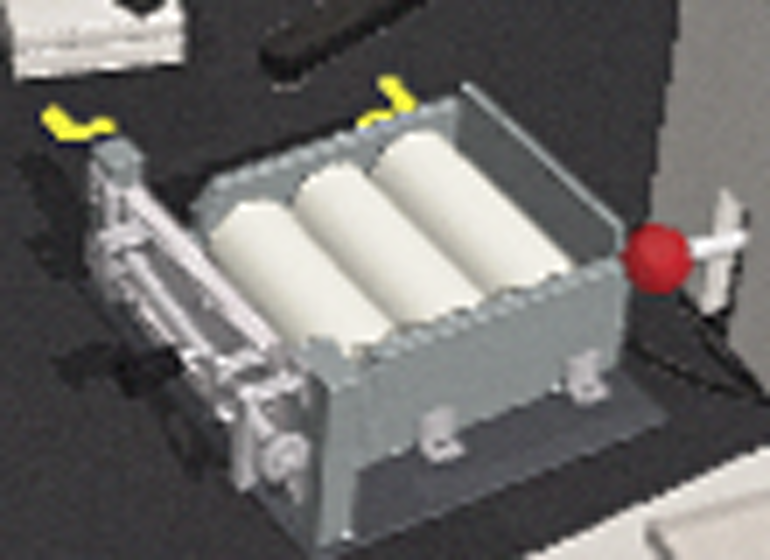

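Run:
```python
from h import *
s=snapshot("top");t=snapshot("side")
f=lambda a,x0,y0,k:[(a[0]+.5)/k+x0-.5,(a[1]+.5)/k+y0-.5]
p=plane(s,[f((428,241),140,200,6),f((108,311),140,200,6)],.006)
print(p,p.mean(0)); d=p[0]-p[1];print(np.linalg.norm(d),np.degrees(np.arctan2(d[1],d[0])))
# handle top middle
print(plane(s,[f((200,270),140,200,6),f((318,243),140,200,6)],.072))
# posts
h=plane(s,[f((218,468),240,125,7)],.098);k=plane(s,[f((553,318),240,125,7)],.112);print(h,k);d=h-k
print(np.degrees(np.arctan2(-d[0,0],d[0,1])),np.linalg.norm(d[0,:2]))
# billet ends axis top z ~? front billet outline mid
print(tri(s,f((218,468),240,125,7),t,f((118,160),240,180,7)))
o=ctrl.get_obs()
T=R.from_euler('xyz',o['orientation'],degrees=True);w=snapshot("wrist")
print(T.inv().apply(np.array(w['xyz'])-o['tool_pos']),(T.inv()*R.from_euler('xyz',w['rotation'],degrees=True)).as_euler('xyz',degrees=True))
```

```text
[[0.46678093 0.06741957 0.006     ]
 [0.48839739 0.27752957 0.006     ]] [0.47758916 0.17247457 0.006     ]
0.2112190400608492 -95.8740173176971
[[0.47955452 0.20483039 0.072     ]
 [0.4726462  0.13007422 0.072     ]]
[[ 0.55344294 -0.20769871  0.098     ]] [[ 0.57275183 -0.4086778   0.112     ]]
5.487798220148344 0.20190449652167478
(array([ 0.55324564, -0.20812387,  0.09125665]), np.float64(0.004218225818104562))
[ 0.07145771  0.00088384 -0.15897085] [1.64681531e+02 1.13564352e-02 9.00257590e+01]
```

Run:
```python
from h import *
s=snapshot("top")
print(plane(s,[[110,232]],.088),plane(s,[[60,268],[106,257],[75,235],[97,198]],0.02), plane(s,[[40,205],[75,237]],.3))
crop(s,0,150,150,290,5,"c.png")
```

```text
[[0.5966525  0.41457516 0.088     ]] [[0.54139478 0.64527929 0.02      ]
 [0.52699896 0.46903541 0.02      ]
 [0.64998657 0.56578317 0.02      ]
 [0.77125466 0.45238254 0.02      ]] [[0.69241946 0.55781204 0.3       ]
 [0.54903495 0.46834555 0.3       ]]
```

View pics/c.png

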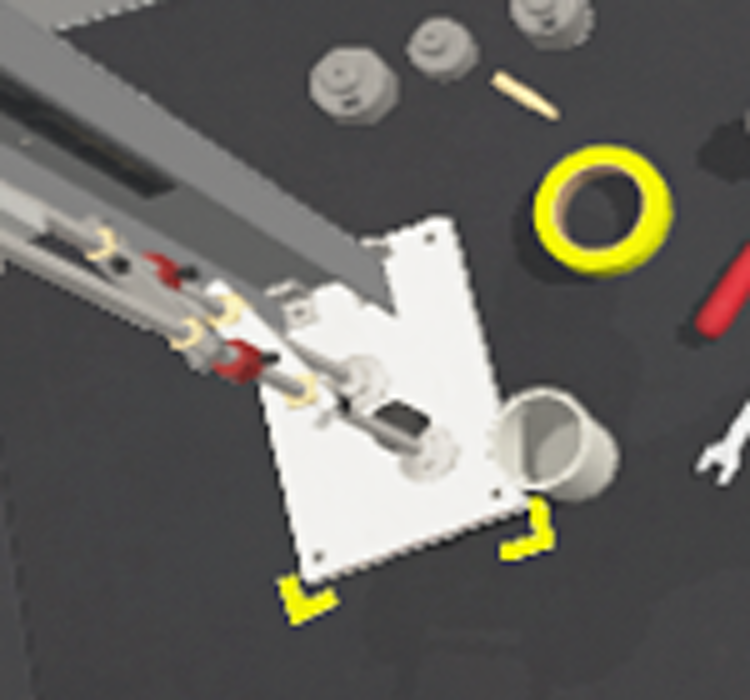

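```bash
python3 -m creep '[[0.1,0.09,0,0,87],[0.25,0.22,0,0,87],[0.4,0.35,0,0,87],[0.55,0.49,0,0,87],[0.7,0.62,0,0,87],[0.85,0.75,0,0,87],[0.95,0.84,0,0,87],[1,0.89,0,0,87]]'
python3 -m creep '[[0.15,0.13,0,0,87],[0.3,0.27,0,0,87],[0.45,0.4,0,0,87],[0.6,0.53,0,0,87],[0.75,0.67,0,0,87],[0.85,0.76,0,0,87],[0.95,0.84,0,0,87],[1,0.89,0,0,87]]'
python3 -m creep '[[0.15,0.13,0,0,87],[0.3,0.27,0,0,87],[0.45,0.4,0,0,87],[0.6,0.53,0,0,87],[0.75,0.67,0,0,87],[0.85,0.76,0,0,87],[0.95,0.84,0,0,87],[1,0.89,0,0,87]]'
```

```text
clock: 1.12
tool_pos: [0.3245, 0.4968, 0.227]
orientation: [-180.0, 0.0, -23.4]
force: [-0.6, 1.1, 0.5]
opening: 0.0871
clock: 1.78
tool_pos: [0.381, 0.3759, 0.2267]
orientation: [-180.0, -0.0, -23.3]
force: [0.6, 0.5, -0.1]
opening: 0.0871
clock: 2.45
tool_pos: [0.4376, 0.2551, 0.2266]
orientation: [-180.0, -0.0, -23.3]
force: [-0.6, 0.3, 0.1]
opening: 0.087
```

```bash
python3 -m creep '[[0.1,0.1,0,0.03,87],[0.2,0.2,0,0.07,87],[0.35,0.3,0,0.11,87],[0.45,0.4,0,0.15,87],[0.55,0.5,0,0.19,87],[0.65,0.58,0,0.23,87],[0.69,0.62,0,0.27,87],[0.69,0.62,0,0.3,87]]'
python3 -m creep '[[0,0,0.05,0.03,87],[0,0,0.1,0.06,87],[0,0,0.15,0.09,87],[0,0,0.2,0.103,87],[0,0,0.2,0.103,87],[0,0,0.2,0.103,87],[0,0,0.2,0.103,87],[0,0,0.2,0.103,87]]'
python3 - <<'E'
from h import *
o=ctrl.get_obs();print(o['tool_pos'],o['orientation'],o['joint_pos'])
s=snapshot("wrist");cv2.imwrite("pics/d.png",s["img"])
print(proj(s,[[.4776,.1725,.012],[.477,.171,.072]]))
E
```

```text
clock: 3.12
tool_pos: [0.4762, 0.171, 0.2264]
orientation: [180.0, -0.0, -77.7]
force: [-0.1, -0.1, -0.4]
opening: 0.0872
clock: 3.78
tool_pos: [0.476, 0.172, 0.2069]
orientation: [-180.0, 0.0, -95.8]
force: [-0.1, 0.1, 0.8]
opening: 0.0871
[0.47602212 0.17199407 0.20692331] [-1.79972940e+02  2.08080114e-02 -9.57653760e+01] [ 4.21388939e+01  5.36773494e+00 -2.19584459e+01  6.90256975e-03
 -6.26402387e+01 -4.79074453e+01]
[[255.83906903 172.00786245]
 [256.02812284 181.73367071]]
```

View pics/d.png

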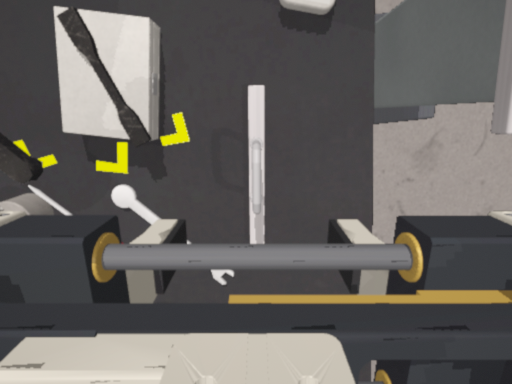

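Run:
```python
from h import *
s=snapshot("wrist");crop(s,215,75,300,245,4,"d2.png")
g=cv2.cvtColor(s["img"],6)
for r in (95,110,125,220,235):
    c=np.where(g[r,230:285]>110)[0]+230; p=plane(s,[[c.min()-.5,r],[c.max()+.5,r]],.012);print(r,c.min(),c.max(),p[:,:2].round(4).tolist(),p.mean(0)[:2].round(4))
c=np.where(g[75:200,256]>110)[0]+75;print(c.min(),plane(s,[[256,c.min()-.5]],.012))
```

```text
95 248 264 [[0.4779, 0.0771], [0.4575, 0.0792]] [0.4677 0.0782]
110 248 264 [[0.4798, 0.0945], [0.4591, 0.0966]] [0.4695 0.0955]
125 248 264 [[0.4818, 0.1122], [0.4608, 0.1144]] [0.4713 0.1133]
220 249 264 [[0.4943, 0.2377], [0.4726, 0.2399]] [0.4835 0.2388]
235 250 264 [[0.4954, 0.2599], [0.4747, 0.262]] [0.485  0.2609]
85 [[0.46646544 0.06633292 0.012     ]]
```

View pics/d2.png

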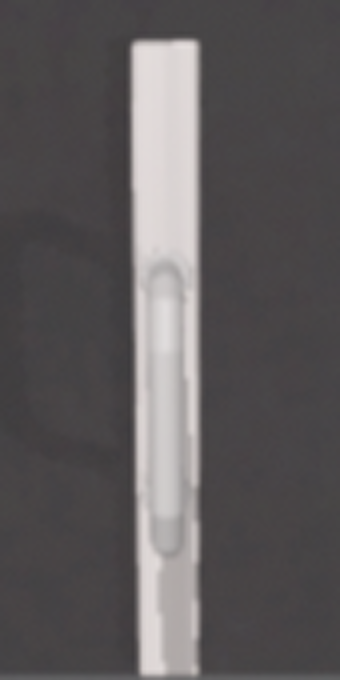

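```bash
python3 -m creep '[[0,0,0.15,0,87],[0,0,0.3,0,87],[0.01,-0.01,0.45,0,87],[0.01,-0.01,0.6,0,87],[0.01,-0.01,0.75,0,87],[0.01,-0.01,0.87,0,87],[0.01,-0.01,0.95,0,87],[0.01,-0.01,1,0,87]]'
python3 -m creep '[[0,0,0.13,0,87],[0,0,0.27,0,87],[0,0,0.4,0,87],[0,0,0.5,0,87],[0,0,0.54,0,40],[0,0,0.54,0,0],[0,0,0.54,0,0],[0,0,0.54,0,0]]'
python3 -m creep '[[0,0,0,0,0],[0,0,0,0,0],[0,0,-0.1,0,0],[0,0,-0.2,0,0],[0,0,-0.35,0,0],[0,0,-0.55,0,0],[0,0,-0.8,0,0],[0,0,-1,0,0]]'
python3 - <<'E'
from h import *
o=ctrl.get_obs();print(o['tool_pos'],o['orientation'],o['force'])
s=snapshot("wrist");cv2.imwrite("pics/e.png",s["img"])
s=snapshot("top");crop(s,140,170,340,290,4,"e2.png")
E
```

```text
clock: 4.55
tool_pos: [0.4765, 0.1705, 0.1058]
orientation: [180.0, -0.0, -95.8]
force: [0.5, 0.3, 0.9]
opening: 0.0873
clock: 5.22
tool_pos: [0.4772, 0.171, 0.0533]
orientation: [-179.9, 0.0, -95.8]
force: [-0.8, -0.1, 0.8]
opening: 0.0655
clock: 5.88
tool_pos: [0.4771, 0.1708, 0.1555]
orientation: [-179.9, 0.1, -95.8]
force: [0.2, 1.4, 0.4]
opening: 0.0125
[0.47709302 0.17077145 0.15550712] [-1.79904365e+02  6.50721024e-02 -9.58288842e+01] [0.18194748 1.35021888 0.41213659]
```

View pics/e.png

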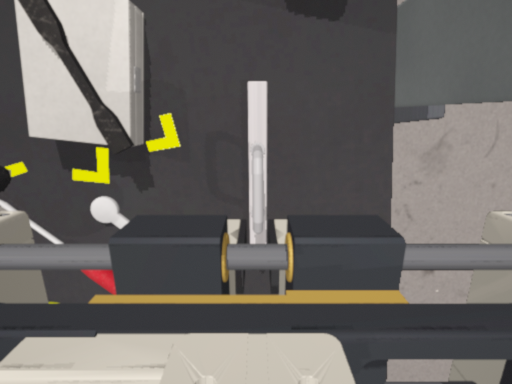

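View pics/e2.png

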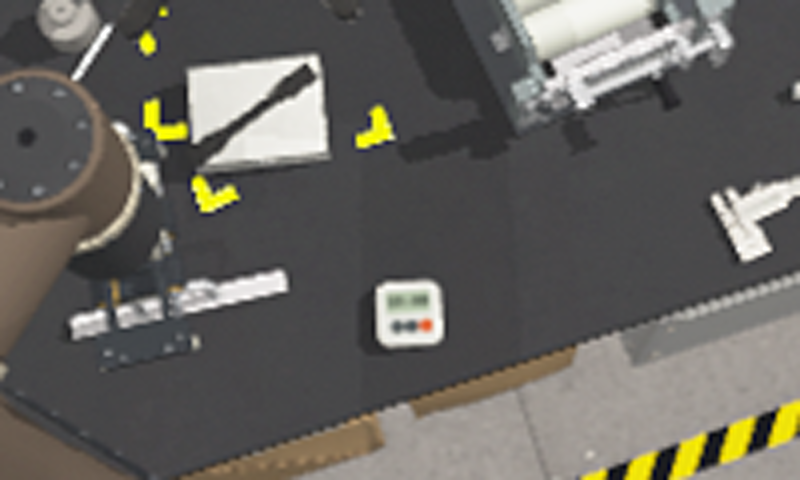

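The bar image width (19 px at cols 248–266) shows it is still on the table: I lifted before the fingers had shut. Re-grasp with waits.

```bash
python3 -m creep '[[0,0,0,0,60],[0,0,0,0,60],[0,0,0,0,60],[0,0,0,0,60],[0,0,0,0,60],[0,0,0.1,0,60],[0,0,0.2,0,60],[0,0,0.3,0,60]]'
python3 -m creep '[[0,0,0.15,0,60],[0,0,0.3,0,60],[0,0,0.45,0,60],[0,0,0.6,0,60],[0,0,0.7,0,60],[0,0,0.72,0,0],[0,0,0.72,0,0],[0,0,0.72,0,0]]'
python3 -m creep '[[0,0,0,0,0],[0,0,0,0,0],[0,0,0,0,0],[0,0,0,0,0],[0,0,0,0,0],[0,0,0,0,0],[0,0,0,0,0],[0,0,0,0,0]]'
```

```text
clock: 6.65
tool_pos: [0.4763, 0.1704, 0.1211]
orientation: [180.0, -0.0, -95.9]
force: [0.1, 0.3, -1.1]
opening: 0.0525
clock: 7.32
tool_pos: [0.4769, 0.1707, 0.0507]
orientation: [-180.0, -0.0, -95.8]
force: [-0.2, 0.4, 0.8]
opening: 0.0456
clock: 7.98
tool_pos: [0.4768, 0.1707, 0.0508]
orientation: [-180.0, 0.0, -95.8]
force: [-1.7, -0.2, 3.9]
opening: 0.0087
```

```bash
python3 -m creep '[[0,0,-0.05,0,0],[0,0,-0.15,0,0],[0,0,-0.3,0,0],[0,0,-0.45,0,0],[0,0,-0.6,0,0],[0.05,0,-0.75,0,0],[0.15,0,-0.9,0,0],[0.3,0,-1,0,0]]'
python3 - <<'E'
from h import *
s=snapshot("side");crop(s,100,80,350,260,3,"f.png")
E
```

```text
clock: 8.65
tool_pos: [0.4741, 0.1412, 0.1525]
orientation: [-179.9, 0.1, -95.8]
force: [0.3, -1.3, -2.8]
opening: 0.0087
```

View pics/f.png

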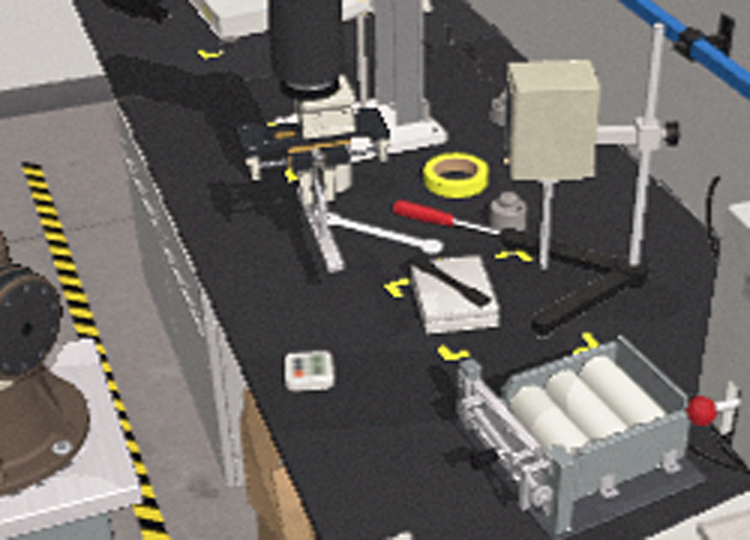

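```bash
python3 -m creep '[[0.15,-0.03,-0.1,0,0],[0.3,-0.06,-0.2,0,0],[0.45,-0.09,-0.3,0,0],[0.6,-0.12,-0.4,0,0],[0.75,-0.15,-0.5,0,0],[0.85,-0.17,-0.6,0,0],[0.95,-0.19,-0.6,0,0],[1,-0.2,-0.6,0,0]]'
python3 -m creep '[[0.15,-0.03,0,0,0],[0.3,-0.06,0,0,0],[0.45,-0.09,0,0,0],[0.6,-0.12,0,0,0],[0.75,-0.15,0,0,0],[0.85,-0.17,0,0,0],[0.95,-0.19,0,0,0],[1,-0.2,0,0,0]]'
python3 -m creep '[[0.1,-0.03,0,-0.01,0],[0.2,-0.06,0,-0.02,0],[0.3,-0.09,0,-0.03,0],[0.4,-0.1,0,-0.04,0],[0.5,-0.1,0,-0.05,0],[0.6,-0.1,0,-0.06,0],[0.64,-0.1,0,-0.06,0],[0.64,-0.1,0,-0.06,0]]'
python3 - <<'E'
from h import *
o=ctrl.get_obs();print(o['tool_pos'],o['orientation'],o['force'])
s=snapshot("wrist");cv2.imwrite("pics/g.png",s["img"])
np.save("g.npy",s,allow_pickle=True)
E
```

```text
clock: 9.37
tool_pos: [0.4833, 0.0381, 0.2108]
orientation: [-180.0, 0.0, -95.9]
force: [-0.2, -1.1, -2.1]
opening: 0.0086
clock: 10.03
tool_pos: [0.4928, -0.0632, 0.21]
orientation: [179.9, -0.0, -95.9]
force: [0.1, -0.4, -1.7]
opening: 0.0091
clock: 10.7
tool_pos: [0.4963, -0.1273, 0.2103]
orientation: [180.0, 0.0, -85.2]
force: [-0.0, 0.3, -2.5]
opening: 0.0087
[ 0.49631423 -0.12734853  0.21034736] [ 1.79979121e+02  3.72644842e-03 -8.51551842e+01] [-0.00577095  0.26224051 -2.54460949]
```

View pics/g.png

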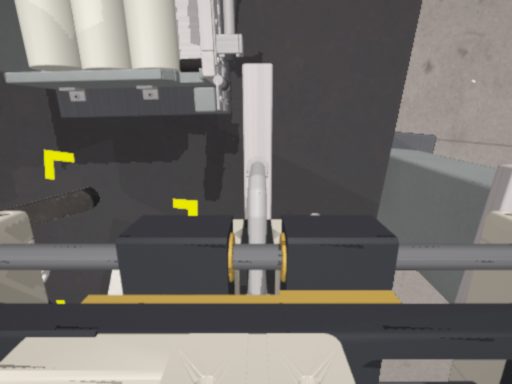

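```bash
python3 -m creep '[[0.1,0,0,0,0],[0.25,0,0,0,0],[0.4,0,0,0,0],[0.55,0,0,0,0],[0.7,0,0,0,0],[0.85,0,0,0,0],[0.95,0,0,0,0],[1,0,0,0,0]]'
python3 - <<'E'
from h import *
o=ctrl.get_obs();print(o['tool_pos'],o['orientation'],o['force'])
s=snapshot("wrist");cv2.imwrite("pics/g2.png",s["img"])
np.save("g.npy",s,allow_pickle=True)
E
```

```text
clock: 11.42
tool_pos: [0.5052, -0.2275, 0.2104]
orientation: [180.0, -0.0, -85.1]
force: [-0.2, 0.6, -3.0]
opening: 0.009
[ 0.50524756 -0.22750561  0.21036606] [ 1.79983446e+02 -3.12158050e-03 -8.51051517e+01] [-0.16563642  0.64051128 -3.02020602]
```

View pics/g2.png

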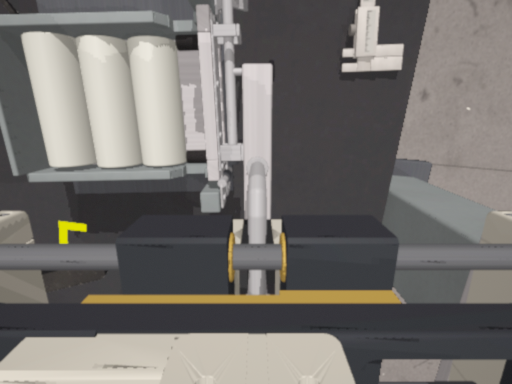

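```bash
python3 -m creep '[[0.1,0,0,0,0],[0.2,0,0,0,0],[0.35,0,0,0,0],[0.5,0,0,0,0],[0.6,0,0,0,0],[0.68,0,0,0,0],[0.7,0,0,0,0],[0.7,0,0,0,0]]'
python3 - <<'E'
from h import *
o=ctrl.get_obs();print(o['tool_pos'],o['orientation'],o['force'])
s=snapshot("wrist");cv2.imwrite("pics/g3.png",s["img"])
np.save("g.npy",s,allow_pickle=True)
crop(s,0,0,290,230,2.7,"g4.png")
E
```

```text
clock: 12.13
tool_pos: [0.511, -0.2967, 0.2103]
orientation: [180.0, 0.0, -85.1]
force: [0.1, -0.2, -3.2]
opening: 0.0092
[ 0.51102733 -0.29666565  0.21030987] [ 1.79978044e+02  1.22642568e-02 -8.50974937e+01] [ 0.12167579 -0.21132639 -3.1980608 ]
```

View pics/g4.png

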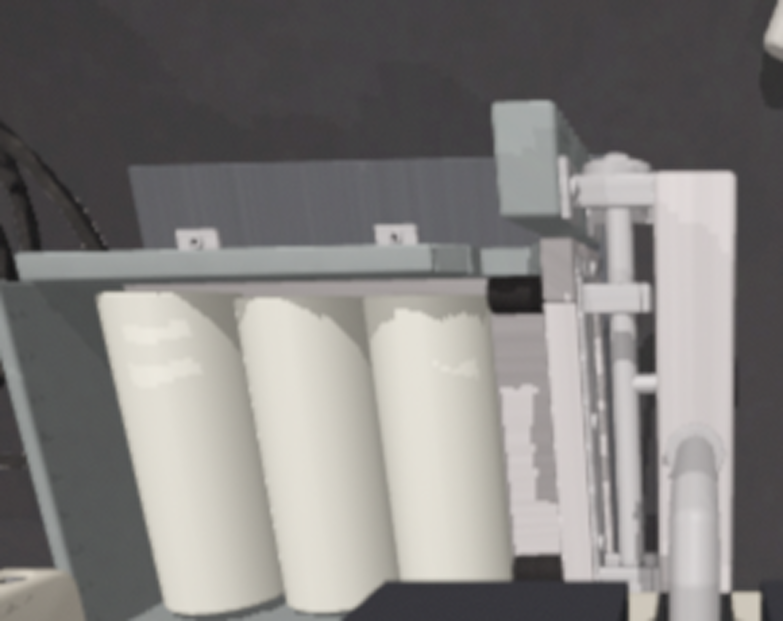

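```bash
cat > m.py <<'E'
from h import *
s=np.load("g.npy",allow_pickle=True).item()
f=lambda a:[(a[0]+.5)/2.7-.5,(a[1]+.5)/2.7-.5]
def P(pts,z): return plane(s,[f(a) for a in pts],z)[:,:2]
print("post",P([(492,103),(553,101),(558,215),(500,215)],.112).round(4).tolist())
po=P([(18,255),(430,247)],.078);pi=P([(20,280),(430,272)],.078)
print("plate out",po.round(4).tolist(),"in",pi.round(4).tolist())
g1=P([(545,303),(563,580)],.09);g2=P([(578,305),(592,580)],.09)
print("gate",g1.round(4).tolist(),g2.round(4).tolist())
for a,b in ((po[0],po[1]),(pi[0],pi[1])): d=a-b;print(np.degrees(np.arctan2(d[1],d[0])))
for a,b in (g1,g2): d=b-a;print(np.degrees(np.arctan2(-d[0],d[1])))
print("slot",P([(432,260),(432,246)],.078).tolist(),P([(470,260),(470,247)],.064).tolist(),P([(482,260)],.074).tolist(),P([(540,260)],.074).tolist())
E
python3 m.py
python3 - <<'E'
from h import *
s=np.load("g.npy",allow_pickle=True).item()
crop(s,150,80,245,125,8,"g5.png")
E
```

```text
post [[0.5847, -0.4242], [0.5659, -0.4264], [0.5631, -0.3936], [0.5817, -0.392]]
plate out [[0.7667, -0.3662], [0.6156, -0.3819]] in [[0.7673, -0.3574], [0.6157, -0.3731]]
gate [[0.5706, -0.3658], [0.5601, -0.2608]] [[0.5588, -0.3661], [0.5486, -0.2617]]
5.928346834555729
5.941801164008524
5.729392288258768
5.556533324462636
slot [[0.6149014509239653, -0.3774318530693892], [0.6148667816878438, -0.3823270470287363]] [[0.604969731233968, -0.37911154401692243], [0.6049993293292989, -0.38387180753053063]] [[0.5976250829985831, -0.3791442464544141]] [[0.5760267635261229, -0.38098786610232555]]
```

View pics/g5.png

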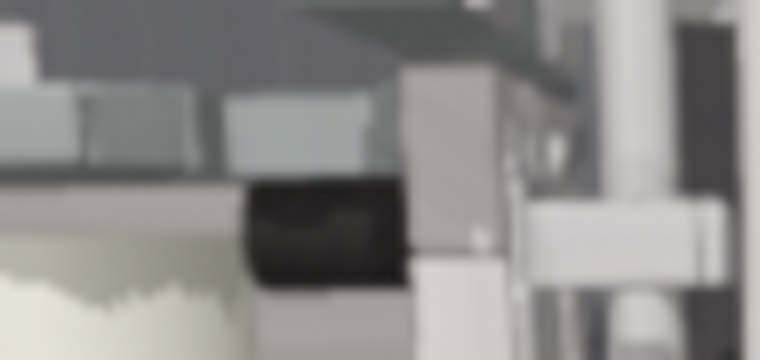

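```bash
cat >> m.py <<'E'
print('----')
O=np.array([.6446,-.2993]);a=np.radians(5.8);M=np.array([[np.cos(a),np.sin(a)],[-np.sin(a),np.cos(a)]])
rk=lambda p:((p-O)@M.T).round(4).tolist()
q=lambda c,r:((c+.5)/8-.5+150,(r+.5)/8-.5+80)
for n,c,z in (("floor rear",225,.048),("floor front",370,.048),("rear edge",195,.064),("slope top",80,.078),("lip",370,.074),("gate",403,.09),("gate",503,.09)):
    print(n,rk(plane(s,[q(c,130)],z)[:,:2]))
print("gate",rk(g1),rk(g2),"plate",rk(po),rk(pi),"post",rk(P([(492,103),(553,101),(558,215),(500,215)],.112)))
for l,r in ((370,490),(392,505)): pass
print("billet1",rk(P([(368,320),(488,320)],.06)))
E
python3 m.py | sed -n '/----/,$p'
```

```text
----
floor rear [[-0.0473, -0.0765]]
floor front [[-0.0672, -0.0762]]
rear edge [[-0.0477, -0.0756]]
slope top [[-0.0373, -0.0749]]
lip [[-0.0726, -0.0746]]
gate [[-0.0798, -0.0735]]
gate [[-0.0918, -0.0733]]
gate [[-0.0803, -0.0587], [-0.0802, 0.0469]] [[-0.0921, -0.0578], [-0.0917, 0.0471]] plate [[0.1147, -0.0789], [-0.0372, -0.0793]] [[0.1162, -0.0702], [-0.0362, -0.0705]] post [[-0.0723, -0.1183], [-0.0912, -0.1185], [-0.0906, -0.0856], [-0.072, -0.0859]]
billet1 [[-0.0035, -0.0536], [-0.0514, -0.0528]]
```

```bash
cat > m2.py <<'E'
from m import *
print('====')
z=.2103-.0508+.012
b=P([(657,174),(735,174),(657,400),(734,400)],z);print(b.round(4).tolist())
c=(b[0]+b[1])/2;d=(b[2]+b[3])/2-c;print("bar ydir yaw",np.degrees(np.arctan2(-d[0],d[1])))
o=ctrl.get_obs();print(o['tool_pos'],o['orientation'])
cen=c+d/np.linalg.norm(d)*.105;print("bar centre",cen)
t=O+M.T@np.array([-.0605,0]);print("seat",t)
yw=np.radians(o['orientation'][2]);dx=t-cen
print("need tool x,y:",dx@[np.cos(yw),np.sin(yw)],dx@[np.sin(yw),-np.cos(yw)])
E
python3 m2.py | sed -n '/====/,$p'
```

```text
====
[[0.5288, -0.3992], [0.5099, -0.4008], [0.5249, -0.3445], [0.5047, -0.3463]]
bar ydir yaw 4.775308844648218
[ 0.51101392 -0.29622475  0.21039437] [ 1.79985211e+02  1.55035352e-02 -8.50755320e+01]
bar centre [ 0.51063827 -0.29532337]
seat [ 0.58440972 -0.30541391]
need tool x,y: 0.016386006010178304 -0.07263294583579058
```

```bash
python3 -m creep '[[0.03,-0.1,0,-0.005,0],[0.06,-0.22,0,-0.005,0],[0.1,-0.35,0,-0.005,0],[0.13,-0.5,0,-0.005,0],[0.16,-0.62,0,-0.005,0],[0.16,-0.7,0,-0.005,0],[0.16,-0.73,0,-0.005,0],[0.16,-0.73,0,-0.005,0]]'
python3 -m creep '[[0,0,0.1,0,0],[0,0,0.2,0,0],[0,0,0.35,0,0],[0,0,0.5,0,0],[0,0,0.6,0,0],[0,0,0.66,0,0],[0,0,0.7,0,0],[0,0,0.7,0,0]]'
python3 - <<'E'
from h import *
o=ctrl.get_obs();print(o['tool_pos'],o['orientation'],o['force'])
s=snapshot("wrist");np.save("k.npy",s,allow_pickle=True)
crop(s,130,40,400,230,2.9,"k.png")
s=snapshot("side");crop(s,235,170,345,260,7,"k2.png")
E
```

```text
clock: 12.85
tool_pos: [0.5858, -0.3053, 0.2101]
orientation: [180.0, 0.0, -84.1]
force: [-0.6, -0.2, -2.8]
opening: 0.009
clock: 13.52
tool_pos: [0.5848, -0.3059, 0.1397]
orientation: [179.9, 0.0, -84.2]
force: [-0.4, 0.6, -2.8]
opening: 0.0086
[ 0.58477654 -0.30587195  0.1396919 ] [ 1.79932011e+02  2.39021966e-02 -8.41542886e+01] [-0.44292607  0.62199914 -2.78119763]
```

View pics/k.png

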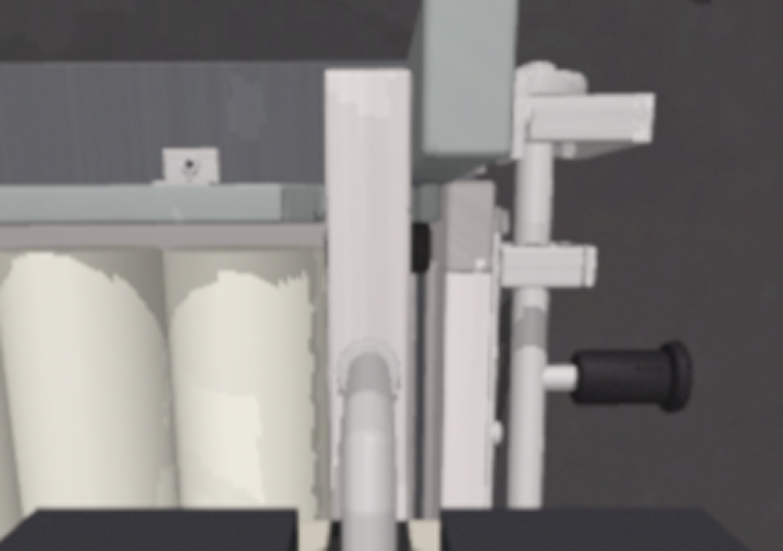

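View pics/k2.png

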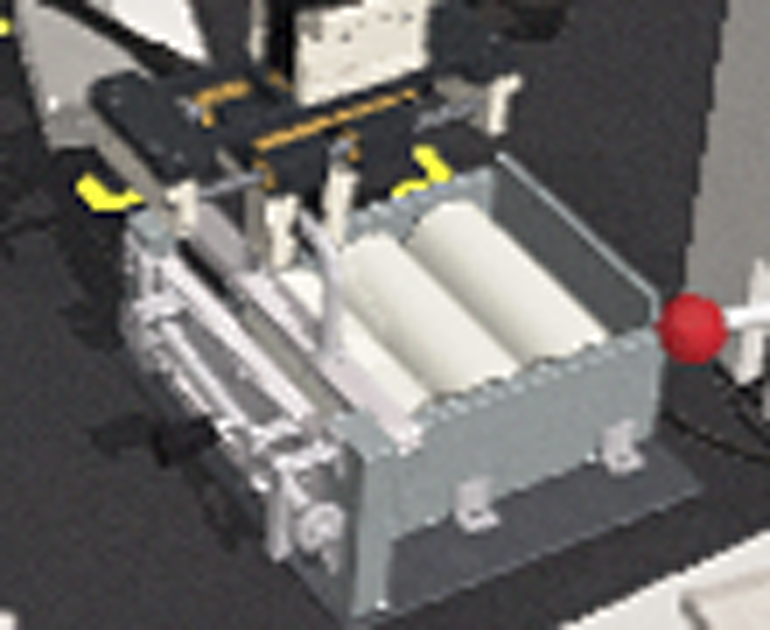

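```bash
python3 -m creep '[[0,0,0.06,0,0],[0,0,0.12,0,0],[0,0,0.18,0,0],[0,0,0.24,0,0],[0,0,0.3,0,0],[0,0,0.34,0,0],[0,0,0.37,0,0],[0,0,0.38,0,0]]'
python3 - <<'E'
from h import *
o=ctrl.get_obs();print(o['tool_pos'],o['orientation'],o['force'],o['moment'])
s=snapshot("wrist");np.save("k.npy",s,allow_pickle=True)
crop(s,130,40,400,230,2.9,"l.png")
E
```

```text
clock: 14.28
tool_pos: [0.585, -0.3059, 0.1018]
orientation: [179.9, 0.0, -84.2]
force: [0.3, 0.2, -3.0]
opening: 0.0091
[ 0.58497127 -0.3058685   0.10177015] [ 1.79946708e+02  1.77177709e-02 -8.41518506e+01] [ 0.34818661  0.21753326 -3.0490323 ] [ 0.09053168 -0.01092676 -0.01568072]
```

View pics/l.png

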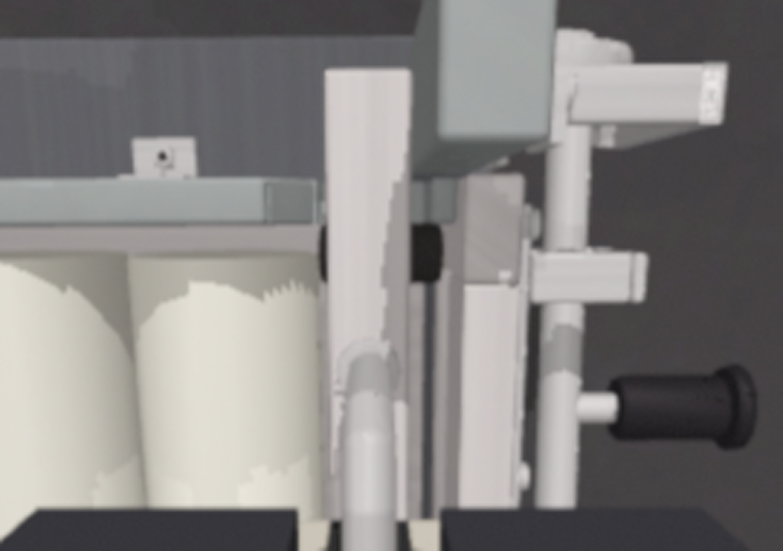

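```bash
python3 -m creep '[[0,0,0.01,0,0],[0,0,0.02,0,0],[0,0,0.03,0,0],[0,0,0.035,0,0],[0,0,0.035,0,0],[0,0,0.035,0,0],[0,0,0.035,0,0],[0,0,0.035,0,0]]'
```

```text
clock: 15.0
tool_pos: [0.5853, -0.306, 0.0992]
orientation: [-180.0, -0.0, -84.1]
force: [0.4, -0.4, -3.0]
opening: 0.009
```

```bash
python3 -m creep '[[0,0,0.01,0,0],[0,0,0.02,0,0],[0,0,0.02,0,0],[0,0,0.02,0,0],[0,0,0.02,0,40],[0,0,0.02,0,40],[0,0,0.02,0,40],[0,0,0.02,0,40]]'
```

```text
clock: 15.67
tool_pos: [0.5853, -0.306, 0.097]
orientation: [-180.0, -0.0, -84.1]
force: [0.5, -0.7, 0.3]
opening: 0.0305
```

```bash
python3 -m creep '[[0,0,-0.02,0,40],[0,0,-0.06,0,40],[0,0,-0.15,0,40],[0,0,-0.3,0,40],[0,0,-0.5,0,40],[0,0,-0.7,0,40],[0,0,-0.9,0,40],[0,0,-1,0,40]]'
python3 - <<'E'
from h import *
o=ctrl.get_obs();print(o['tool_pos'],o['orientation'],o['force'])
k=np.load("k.npy",allow_pickle=True).item()
O=np.array([.6446,-.2993]);a=np.radians(5.8);M=np.array([[np.cos(a),np.sin(a)],[-np.sin(a),np.cos(a)]])
f=lambda c,r:((c+.5)/2.9-.5+130,(r+.5)/2.9-.5+40)
p=plane(k,[f(612,408),f(730,408),f(672,377),f(672,441)],.070)[:,:2];print(p,(p-O)@M.T)
s=snapshot("wrist");np.save("n.npy",s,allow_pickle=True)
cv2.imwrite("pics/n.png",s["img"])
s=snapshot("side");crop(s,235,170,345,260,7,"n2.png")
E
```

```text
clock: 16.33
tool_pos: [0.5864, -0.3065, 0.2009]
orientation: [-179.8, -0.1, -84.1]
force: [0.1, -0.4, 0.3]
opening: 0.04
[ 0.5863671  -0.30651816  0.20090468] [-1.79785980e+02 -1.18892471e-01 -8.41274362e+01] [ 0.13154309 -0.42255819  0.27043964]
[[ 0.52871363 -0.33859073]
 [ 0.50013264 -0.34149962]
 [ 0.51572033 -0.34762187]
 [ 0.51250841 -0.33185473]] [[-0.11926369 -0.02737854]
 [-0.14799233 -0.02738425]
 [-0.13310313 -0.0350504 ]
 [-0.13470524 -0.01903939]]
```

View pics/n.png

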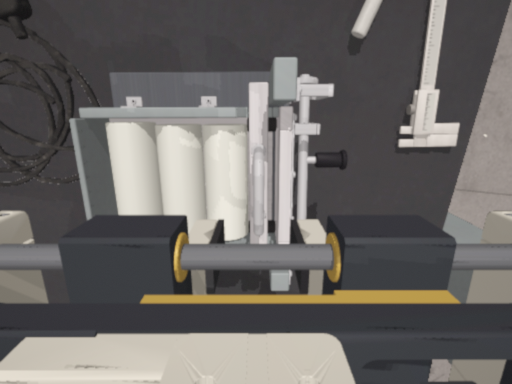

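View pics/n2.png

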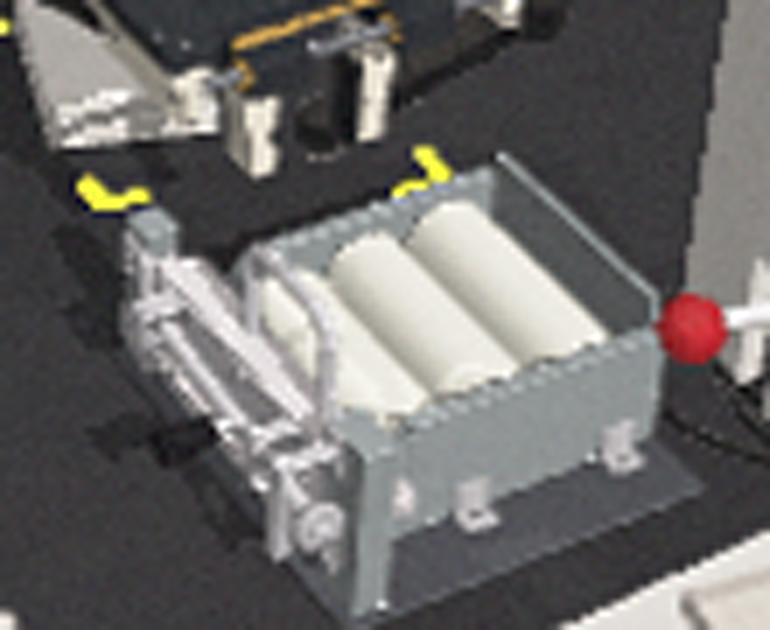

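```bash
python3 -m creep '[[0.03,0.1,0,0.03,28],[0.06,0.2,0,0.07,28],[0.1,0.3,0,0.11,28],[0.14,0.4,0,0.15,28],[0.18,0.5,0,0.19,28],[0.22,0.6,0,0.23,28],[0.26,0.7,0,0.27,28],[0.26,0.74,0,0.3,28]]'
python3 -m creep '[[0,0,0,0.03,28],[0,0,0,0.07,28],[0,0,0,0.11,28],[0,0,0,0.15,28],[0,0,0,0.18,28],[0,0,0,0.2,28],[0,0,0,0.2,28],[0,0,0,0.2,28]]'
python3 - <<'E'
from h import *
o=ctrl.get_obs();print(o['tool_pos'],o['orientation'],o['joint_pos'])
s=snapshot("wrist");np.save("n.npy",s,allow_pickle=True)
cv2.imwrite("pics/o.png",s["img"])
E
```

```text
clock: 17.1
tool_pos: [0.5126, -0.3396, 0.1959]
orientation: [179.9, -0.0, -138.6]
force: [-1.1, 0.6, -1.0]
opening: 0.028
clock: 17.77
tool_pos: [0.5139, -0.3391, 0.1962]
orientation: [180.0, -0.1, -174.0]
force: [0.3, -0.5, 0.4]
opening: 0.0278
[ 0.51390512 -0.33914285  0.19619937] [ 1.79961810e+02 -6.47761306e-02 -1.74027882e+02] [-1.52801192e+01  1.62537077e+01 -9.58767253e+00 -1.34502009e-02
 -6.42328341e+01 -6.87419299e+01]
```

View pics/o.png

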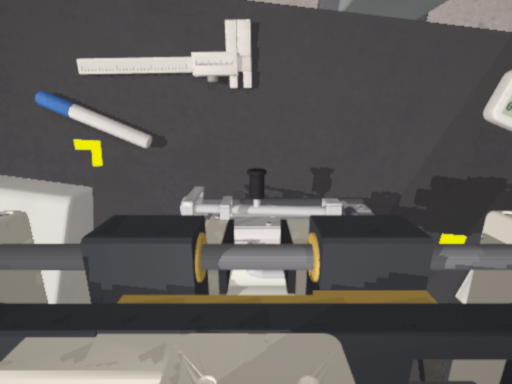

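Run:
```python
from h import *
s=np.load("n.npy",allow_pickle=True).item()
crop(s,215,155,300,215,8,"o2.png")
g=cv2.cvtColor(s["img"],6)
for r in (182,186,190,194):
    c=np.where(g[r,235:280]<32)[0]+235; print(r,c.min(),c.max())
O=np.array([.6446,-.2993]);a=np.radians(5.8);M=np.array([[np.cos(a),np.sin(a)],[-np.sin(a),np.cos(a)]])
p=plane(s,[[256.5,188],[256.5,199],[256.5,176]],.07)[:,:2];print(p,(p-O)@M.T)
print(proj(s,[[.5155,-.3396,.07]]))
```

```text
Traceback (most recent call last):
ValueError: zero-size array to reduction operation minimum which has no identity
```

View pics/o2.png

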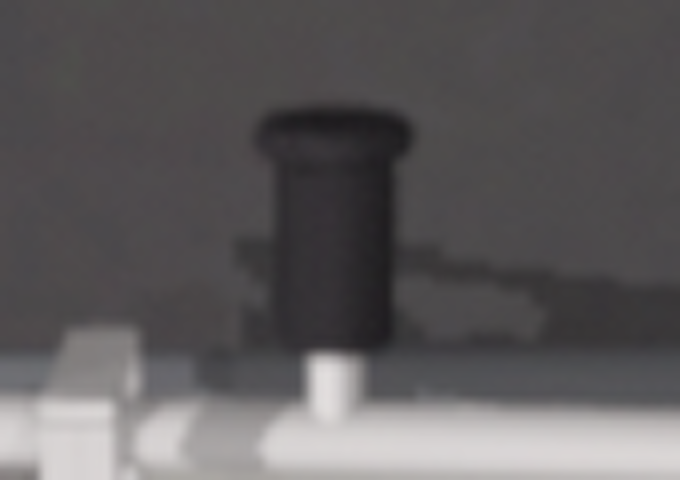

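Run:
```python
from h import *
s=np.load("n.npy",allow_pickle=True).item()
O=np.array([.6446,-.2993]);a=np.radians(5.8);M=np.array([[np.cos(a),np.sin(a)],[-np.sin(a),np.cos(a)]])
p=plane(s,[[256.4,187],[256.4,198.3],[256.4,175.5]],.07)[:,:2];print(p,(p-O)@M.T)
p=plane(s,[[256.4,187],[256.4,198.3],[256.4,175.5]],.078)[:,:2];print(p,(p-O)@M.T)
print(proj(s,[[.5155,-.3396,.07]]))
```

```text
[[ 0.51754295 -0.34019694]
 [ 0.53001764 -0.33890301]
 [ 0.5051281  -0.34148466]] [[-0.1305395  -0.02784766]
 [-0.11799792 -0.027821  ]
 [-0.14302093 -0.02787419]]
[[ 0.51546253 -0.34040417]
 [ 0.52758734 -0.33914654]
 [ 0.50339589 -0.34165577]] [[-0.13263021 -0.02784359]
 [-0.12044038 -0.02781768]
 [-0.14476156 -0.02786938]]
[[257.15890599 185.2017798 ]]
```

```bash
python3 -m creep '[[-0.02,-0.01,0.1,0,28],[-0.02,-0.01,0.25,0,28],[-0.02,-0.01,0.4,0,28],[-0.02,-0.01,0.55,0,28],[-0.02,-0.01,0.65,0,28],[-0.02,-0.01,0.75,0,28],[-0.02,-0.01,0.8,0,28],[-0.02,-0.01,0.8,0,28]]'
python3 - <<'E'
from h import *
o=ctrl.get_obs();print(o['tool_pos'],o['orientation'],o['force'])
s=snapshot("wrist");np.save("n.npy",s,allow_pickle=True)
cv2.imwrite("pics/p.png",s["img"])
E
```

```text
clock: 18.48
tool_pos: [0.5158, -0.3399, 0.1156]
orientation: [179.9, -0.1, -174.1]
force: [-0.1, 0.0, 0.1]
opening: 0.0278
[ 0.51581401 -0.33989523  0.11562976] [ 1.79947501e+02 -1.06394855e-01 -1.74134402e+02] [-0.11124023  0.04109294  0.11667402]
```

View pics/p.png

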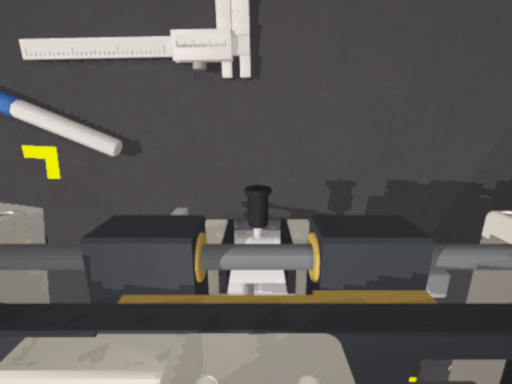

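```bash
python3 -m creep '[[0,0,0.1,0,28],[0,0,0.2,0,28],[0,0,0.3,0,28],[0,0,0.4,0,28],[0,0,0.5,0,28],[0,0,0.57,0,28],[0,0,0.61,0,28],[0,0,0.62,0,28]]'
python3 -m creep '[[0,0,0,0,0],[0,0,0,0,0],[0,0,0,0,0],[0,0,0,0,0],[0,0,0,0,0],[0,0,0,0,0],[0,0,0,0,0],[0,0,0,0,0]]'
python3 - <<'E'
from h import *
o=ctrl.get_obs();print(o['tool_pos'],o['orientation'],o['force'],o['opening'])
s=snapshot("wrist");np.save("n.npy",s,allow_pickle=True)
cv2.imwrite("pics/q.png",s["img"])
E
```

```text
clock: 19.2
tool_pos: [0.5159, -0.34, 0.0539]
orientation: [180.0, -0.1, -174.2]
force: [0.3, -0.8, 0.2]
opening: 0.028
clock: 19.87
tool_pos: [0.5166, -0.3401, 0.0553]
orientation: [-180.0, 0.0, -174.1]
force: [0.2, 1.2, 1.3]
opening: 0.0148
[ 0.51659474 -0.34014323  0.05529642] [-1.79989883e+02  2.58707584e-02 -1.74142372e+02] [0.2429713  1.20943608 1.25973192] 0.014778131554684956
```

View pics/q.png

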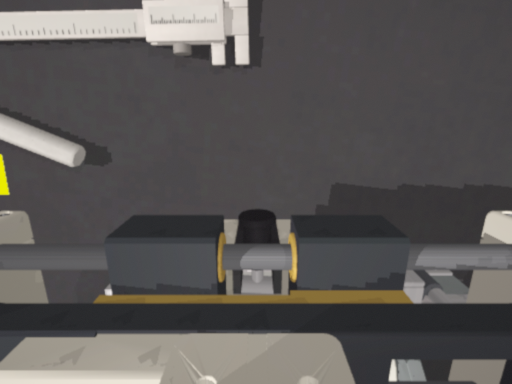

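```bash
python3 -m creep '[[0,0,-0.01,0,0],[0,0,-0.03,0,0],[0,0,-0.05,0,0],[0,0,-0.07,0,0],[0,0,-0.075,0,0],[0,0,-0.075,0,0],[0,0,-0.075,0,0],[0,0,-0.075,0,0]]'
python3 - <<'E'
from h import *
o=ctrl.get_obs();print(o['tool_pos'],o['orientation'],o['force'],o['opening'])
s=snapshot("side");crop(s,235,170,345,260,7,"r.png")
E
```

```text
clock: 20.58
tool_pos: [0.5162, -0.3401, 0.0624]
orientation: [180.0, -0.0, -174.2]
force: [0.3, -2.3, -5.3]
opening: 0.0149
[ 0.51623938 -0.34013219  0.0624241 ] [ 1.79995127e+02 -1.78863458e-02 -1.74152147e+02] [ 0.34074352 -2.28052133 -5.2664462 ] 0.014937194012675507
```

View pics/r.png

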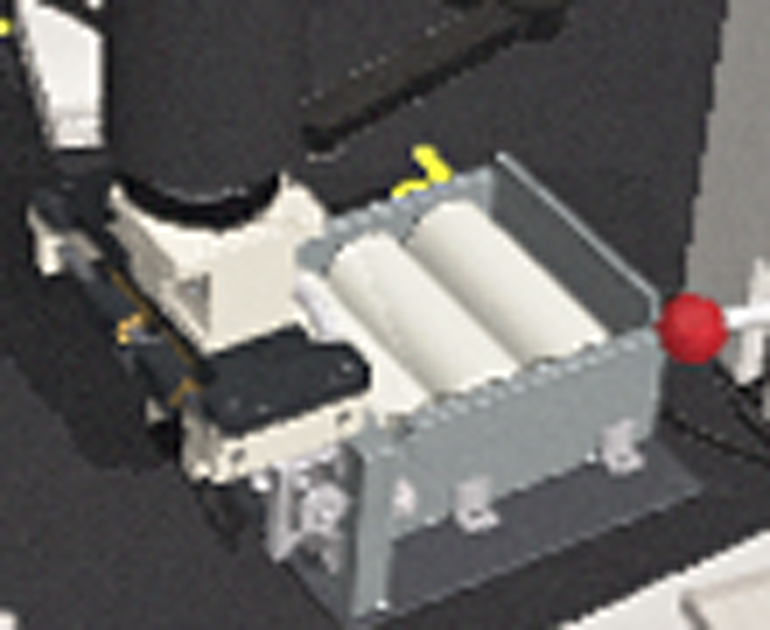

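```bash
python3 -m creep '[[0,0.02,0,0,0],[0,0.04,0,0,0],[0,0.06,0,0,0],[0,0.08,0,0,0],[0,0.1,0,0,0],[0,0.12,0,0,0],[0,0.14,0,0,0],[0,0.16,0,0,0]]'
```

```text
clock: 21.3
tool_pos: [0.5146, -0.3239, 0.0625]
orientation: [180.0, -0.0, -174.1]
force: [-0.1, -1.9, -5.9]
opening: 0.015
```

```bash
python3 -m creep '[[0,0.02,0,0,0],[0,0.05,0,0,0],[0,0.08,0,0,0],[0,0.11,0,0,0],[0,0.14,0,0,0],[0,0.165,0,0,0],[0,0.175,0,0,0],[0,0.175,0,0,0]]'
python3 - <<'E'
from h import *
o=ctrl.get_obs();print(o['tool_pos'],o['orientation'],o['force'],o['opening'])
s=snapshot("wrist");cv2.imwrite("pics/s.png",s["img"])
s=snapshot("side");crop(s,235,170,345,260,7,"s2.png")
E
```

```text
clock: 21.97
tool_pos: [0.5129, -0.3067, 0.0626]
orientation: [-180.0, -0.0, -174.1]
force: [-0.3, -2.1, -5.6]
opening: 0.0152
[ 0.51287231 -0.30673101  0.06264572] [-1.79988017e+02 -1.00204767e-02 -1.74127061e+02] [-0.32434588 -2.07527128 -5.63280866] 0.01522354112857218
```

View pics/s.png

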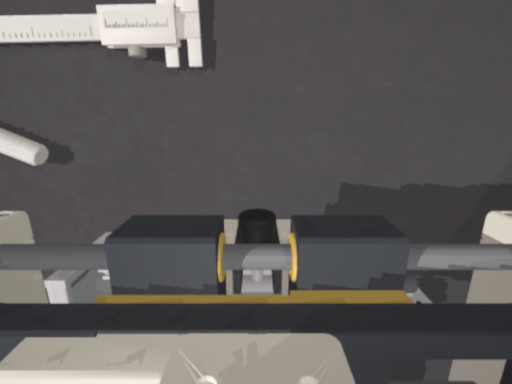

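View pics/s2.png

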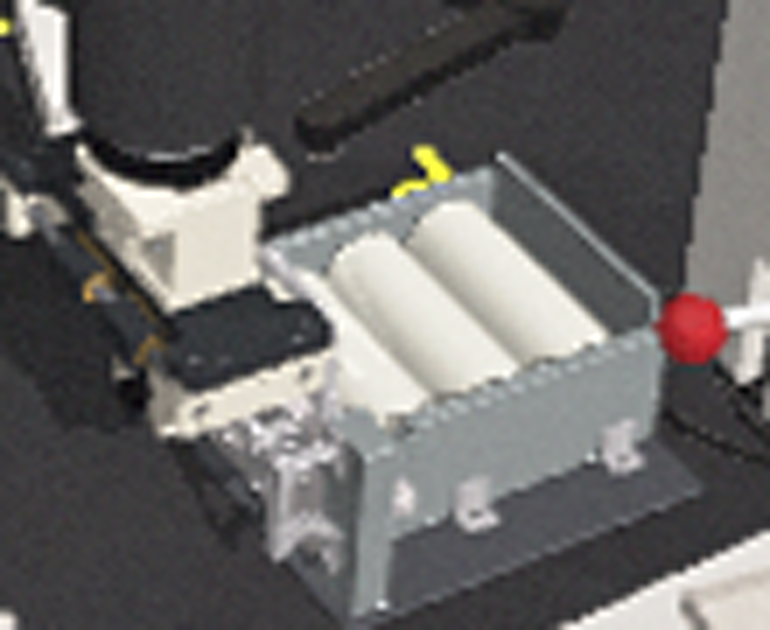

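```bash
python3 -m creep '[[0.027,0.014,0,0.011,0],[0.053,0.029,0,0.022,0],[0.078,0.044,0,0.033,0],[0.103,0.06,0,0.044,0],[0.128,0.078,0,0.056,0],[0.152,0.096,0,0.067,0],[0.186,0.125,0,0.083,0],[0.186,0.125,0,0.083,0]]'
python3 - <<'E'
from h import *
o=ctrl.get_obs();print(o['tool_pos'],o['orientation'],o['force'],o['moment'],o['opening'])
s=snapshot("wrist");cv2.imwrite("pics/t.png",s["img"])
s=snapshot("side");crop(s,235,170,345,260,7,"t2.png")
E
```

```text
clock: 22.73
tool_pos: [0.4928, -0.2964, 0.0627]
orientation: [-180.0, 0.0, 170.8]
force: [0.8, -6.1, -4.8]
opening: 0.0152
[ 0.49284814 -0.29637931  0.06269413] [-1.79990577e+02  9.38753264e-03  1.70774881e+02] [ 0.75259558 -6.11269141 -4.81282521] [-2.33980471 -0.09408138  0.05727801] 0.015237749333508853
```

View pics/t2.png

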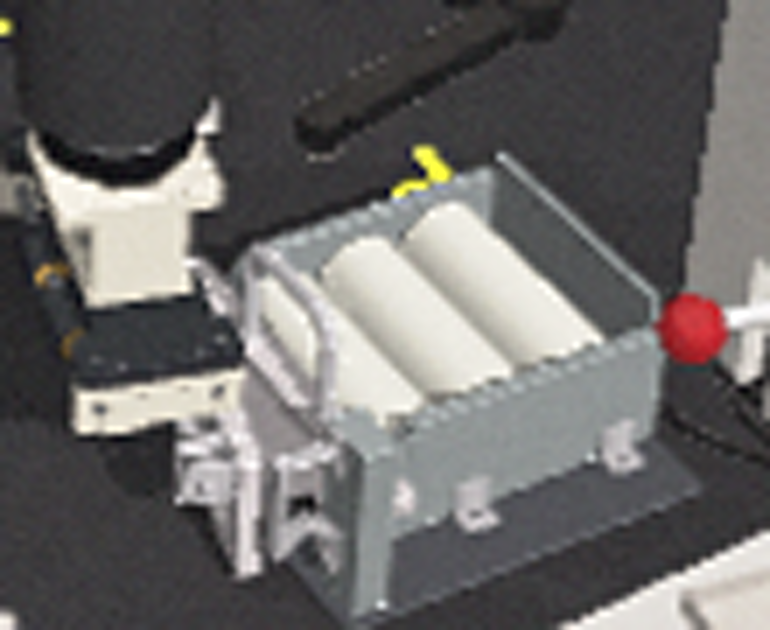

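View pics/t.png

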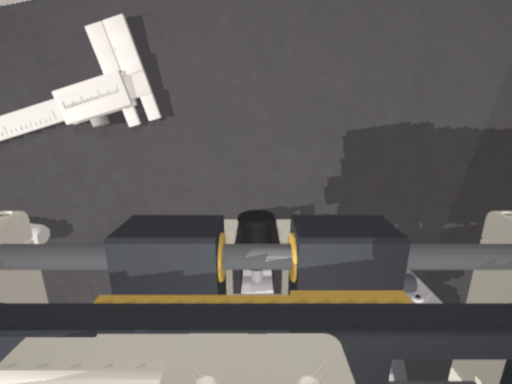

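Gate is about 15° open, bar seated with the billets behind it. The knob is still in the pads at (257,225). Second half of the same arc.

```bash
python3 -m creep '[[0.027,0.014,0,0.011,0],[0.053,0.029,0,0.022,0],[0.078,0.044,0,0.033,0],[0.103,0.06,0,0.044,0],[0.128,0.078,0,0.056,0],[0.152,0.096,0,0.067,0],[0.186,0.122,0,0.083,0],[0.186,0.122,0,0.083,0]]'
python3 -m creep '[[0,0,0,0,0],[0,0,0,0,0],[0,0,0,0,0],[0,0,0,0,0],[0,0,0,0,0],[0,0,0,0,0],[0,0,0,0,0],[0,0,0,0,0]]'
python3 - <<'E'
from h import *
o=ctrl.get_obs();print(o['tool_pos'],o['orientation'],o['force'],o['moment'],o['opening'])
s=snapshot("wrist");cv2.imwrite("pics/u.png",s["img"])
s=snapshot("side");crop(s,225,170,345,260,6.5,"u2.png")
s=snapshot("top");crop(s,230,120,340,210,7,"u3.png")
E
```

```text
clock: 23.5
tool_pos: [0.4765, -0.2814, 0.0627]
orientation: [-180.0, 0.0, 155.9]
force: [-0.1, -7.4, -6.0]
opening: 0.0151
clock: 24.17
tool_pos: [0.4769, -0.2819, 0.0627]
orientation: [-180.0, -0.0, 156.2]
force: [-0.7, -6.1, -4.0]
opening: 0.0152
[ 0.47687637 -0.2819055   0.06271431] [-1.79968735e+02 -1.59403204e-03  1.56150774e+02] [-0.7116396  -6.1107764  -4.04002166] [-2.35166939  0.31871385  0.07391103] 0.015230843985045083
```

View pics/u2.png

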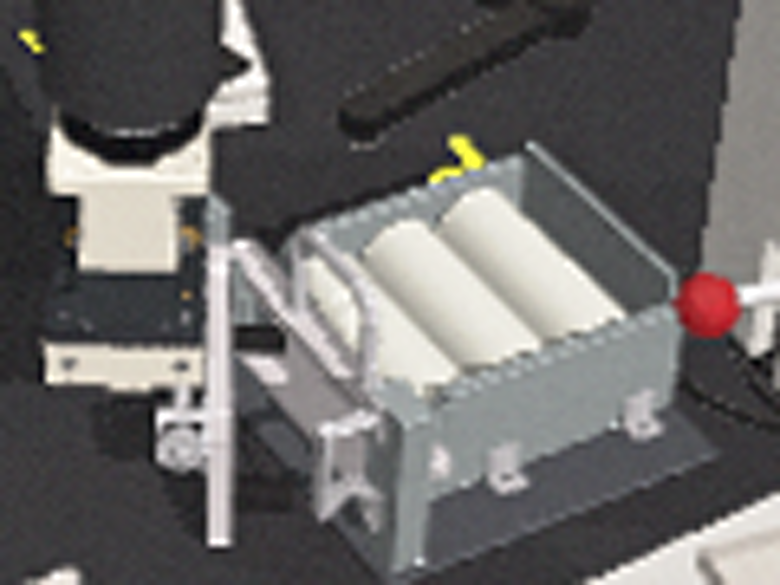

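View pics/u3.png

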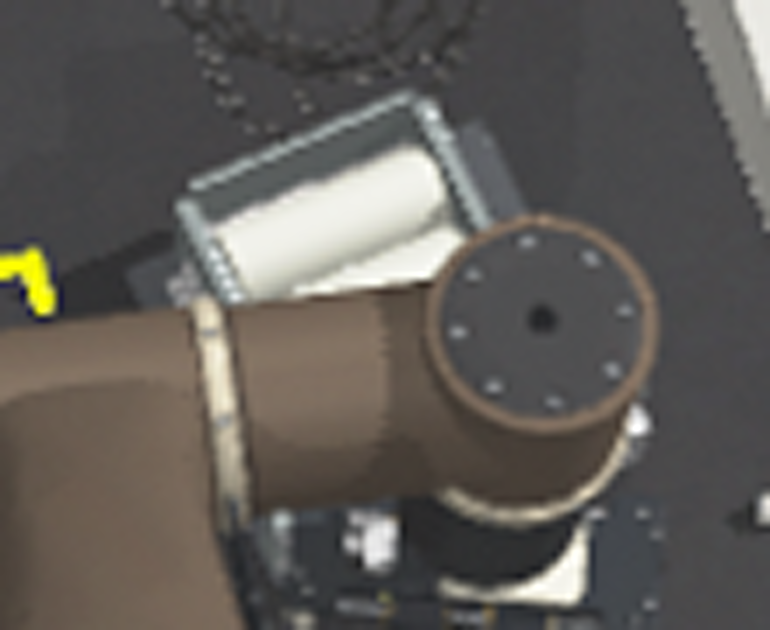

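View pics/u.png

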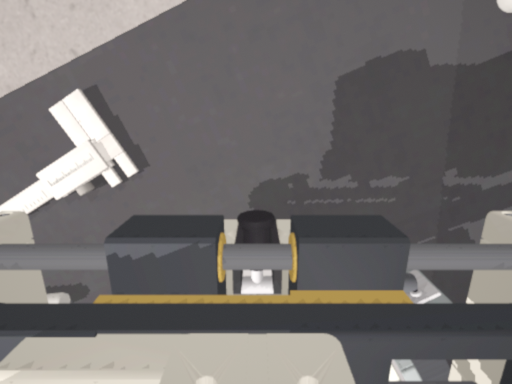

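```bash
python3 -c "
from plant import ctrl,workorder
print(ctrl.get_obs()['qvel'].round(2)); print(workorder.close_job()); print(ctrl.get_obs()['clock'])"
```

```text
[-0.02  0.07 -0.02 -0.03 -0.02  0.06]
the job is handed in; nothing more can be done
None
the job is handed in; nothing more can be done
```

The job is handed in. The gate is being held about 30° open by the bolt knob, with the retaining bar seated in both slots behind it. The system gave no verdict.

- **Bar:** I laid it across the side plates, into the slots behind the shut gate, and let go. My first grasp missed because I lifted before the fingers had closed. The bar was not lifted then, and the second grasp held.
- **Bolt:** I gripped the knob, lifted it about 7 mm and drew it about 33 mm. The side view showed its nose clear of the keeper.
- **Gate:** I swung it along its hinge arc in two steps. The tool turned 29.7° (about 0.52 rad), and I took the gate angle from that, since I could not read it directly.

**Last checks**
- **Grip:** the fingers read 15.2 mm open on the 16 mm knob and the arm was still. The wrist force was about 7 N; I did not measure the finger force separately.
- **Bar and billets:** in the side view the bar was in its slots with all three billets behind it. I judged this by eye and did not re-measure their final positions.
- **Bystanders:** I did not check their positions again at the end. The arm never knowingly touched any of them.
- **Time:** the last state reading before hand-in was at 24.2 s of the 48 s allowed.
- **Disagreement:** the upward pull needed was about 5 N, more than the roughly 1 N expected from the bolt's weight. I put that down to the knob rolling in the pads, or to its stop.

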